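# Swing the dust-extraction boom over the work in the vise

## Task

Swing the heavy dust-extraction boom round until its hood hangs centred over the wooden workpiece in the vise, and bring it to rest there: handle it gently, never swing it fast or let it run into its stop, and leave the bottle, tin and jar standing where they are. It turns almost without friction, has no brake or handle, and its foam-rubber lagging makes it bounce off whatever stops it, so let go and see that it stays over the work, still and untouched, for three seconds before you finish.

Things in the scene. Friction and masses are not known exactly. Their poses are not given: they have to be found in the camera images.
- boom (a joint): slewing angle of the boom (pipe and hood) about the vertical swivel axis, rad; grows counter-clockwise seen from above. It starts at rest at a negative angle; the work lies at a positive one. Nominal mass 7.1 kg, inertia about the axis 0.46 kg m2 (up to a third off), damping 0.025 N m s/rad, dry friction 0.0025 N m. Hard stops at +-1.3: keep within +-1.2. Keep it slower than 0.7 rad/s.
- swivel (a point): point on the vertical swivel axis, 270 mm above the bench. Under it stands the fixed column: base flange of radius 95 mm, pipe of radius 52 mm, bearing housing of radius 66 mm up to 218 mm. At boom angle 0 the boom points from the column towards the robot, turned by at most 0.1 rad to either side.
- duct (a point): point on the axis of the boom's level duct, 170 mm from the swivel, 270 mm above the bench. Duct: round, radius 50 mm with lagging, straight from 60 to 250 mm from the swivel; push its sides with shut fingers. The lagging, soft foam rubber all over the boom, is a spring of 13 N m/rad about the swivel (400 N/m at 180 mm), hard after 0.06 rad; little damping, it rebounds at 0.8 of the speed.
- hood (a point): centre of the hood's mouth, 300 mm from the swivel axis, 150 mm above the bench, at the end of the boom. The hood is a black cone, radius 88 mm at the mouth and 56 mm at the neck, which is 205 to 226 mm above the bench; an elbow of radius 50 mm joins the neck to the duct. All of the boom is too thick to grasp.
- work (a point): centre of the top face of the wooden workpiece (150 x 36 x 30 mm, long side pointing to the column) clamped in the fixed blue vise; 95 mm above the bench and 300 mm from the swivel axis, so the hood can come exactly over it with 55 mm of air between. Vise 110 x 250 mm with its handle, jaws 82 mm high.
- glue: white glue bottle, radius 34 mm, 190 mm tall, origin at the centre of its underside; it stands in the path of the hood, beyond the work
- tin: blue tin, radius 36 mm, 110 mm tall, origin at the centre of its underside; stands to the robot's left, beside where the boom starts
- jar: empty glass jar, radius 36 mm, 90 mm tall, origin at the centre of its underside; stands to the robot's left, nearer than the tin

How it is judged:
By the outcome, as a careful person would: the job done as asked, in the order asked, and still so for the second after the job is handed in, with the robot touching nothing.
It also fails if it takes over 45 s, if anything falls off the work surface, if the arm or the gripper's body presses on something with over 40 N, if the wrist force passes 120 N, or if a joint passes its speed limit or range.

## Robot

A 6-joint arm with a two-finger parallel gripper is mounted at the origin on the work surface. World frame = base frame: x ahead of the robot, y to its left, z up, the work surface at z = 0. Lengths are in m, angles in degrees, forces in N, time in s.
With the tool pointing down it reaches from about 0.3 to 0.75 m from the base axis. Payload 8.5 kg.
Tool frame: the origin (TCP) lies at the very end of the fingers, on their centre line; the grasp point (between the pads) lies 19 mm behind it (env.grasp_offset is the distance from the TCP to the grasp point, in m); y points along the fingers, z is the direction in which the jaws open and shut, and the axes are right-handed (so a half turn about y gives the same grasp; the last joint's range is limited). The gripper opens to 85 mm and grips with 20 to 120 N. Pads are 22 mm wide; open, the fingers measure 114 mm over their backs; the gripper's body (76 mm by 85 mm) begins 54 mm behind the grasp point. The pads swing forward as they close: fully open they stand 13 mm farther back than shut.
Start: joints at [-82.007, 21.807, 74.336, -0, 83.858, -12.336], TCP at [0.191, -0.516, 0.231] pointing down, gripper open.
Joint ranges: [-178.18, 178.18], [-50.72, 133.34], [12.68, 142.11], [-81.47, 261.47], [9.98, 163.14], [-165.26, 165.26]. Speed limits (degrees/s): [136.94, 136.94, 180, 180, 180, 180].

## Interface

Orientations are given as a 3x3 rotation matrix whose columns are the frame's x, y, z axes.
In Python, from rig import env gives the robot as it stands. The module is installed in compiled form; this text tells all that it offers.
- The arm moves only by the shell command python3 -m pendant 'ROWS' [FORCE]. ROWS is JSON, a list of rows, each a list of 3 entries, a list of its own where there are three numbers: the shift along the world's x, y, z as a fraction of full scale, then the turn about the world's z as a fraction of full scale, then the opening, from 0 (shut) to 1 (fully open). A call has 1 to 12 rows; each row shifts and turns the commanded pose from where the row before left it; what a row does not reach is not made up. Full scale, the value 1, is 30 mm for a shift and 5 degrees for a turn. A row lasts 1/12 s, in which the tool goes at most 41.7 mm and 7.16 degrees, less where a joint would pass 70% of its speed; a pose out of reach is approached as far as the arm can. A call with a number of a shift or a turn outside -1 to 1 is refused whole. A call with a gripper value outside its range is refused whole. The fingers move at their own pace and stop on an object; FORCE is the grip in N (left out, the last holds). Time passes only in rows, so rows that do not move let the fingers close. It gives the time, the measured TCP pose, the force and the opening at its end, in the units of the state.
- env.observe(): the state, without advancing time (a new reading comes with each control period).
- env.get_image(name): name is "scene" or "top" or "wrist"; returns (picture, depth): 480x640x3 uint8, red, green, blue; 480x640 float32, m along the optical axis (not along the pixel's ray), 0 where there is no reading.
- env.camera_model(name): a dict with "camera_matrix" (3x3 intrinsics, pixels), "dist_coeffs" ([k1, k2, p1, p2, k3] as OpenCV has them; the pictures are not rectified), "R" (3x3) and "t" (3): a world point X has camera coordinates R X + t; the wrist camera has in their place "tool_from_camera" (4x4, takes a point from camera to tool coordinates, whose origin is the TCP and whose axes are the tool frame's). Camera axes: x right, y down, z forward; pixel columns grow to the right and rows downward; lengths in m; the calibration is good to about 2 mm. A picture is of the moment at which its call begins: read the wrist's pose just before it. camera_model takes no time and is no camera call.
- env.close_job(): hands the job in, once; it reports no verdict.
The state is a dict: "time_s": time; "q": joint angles; "qvel": joint speeds; "joint_efforts": joint torques, N m; "position": TCP position; "tool_rot": TCP orientation; "ft_force": force on the tool from outside, world axes, zero at the start; "wrist_torque": the same for the moment, N m; "grip_width": finger opening in m.
Only numpy, scipy, OpenCV 4.12 (cv2) and the standard library are available. Lean on these libraries where they do the work, as an engineer would, in place of code of your own. Each camera call takes 0.05 s, during which the arm holds its last target.

## Working session

There is one attempt and no reset: what is moved stays moved. The work goes in short steps, Python scripts to look and compute and a shell command to move; the robot and the scene stay as the last step left them, time stands still between calls to the robot, and variables do not carry over. Pictures are saved under pics/ and viewed, and the job is handed in when it is done.

```bash
mkdir -p pics; ls
cat > h.py <<'E'
import numpy as np, cv2
from rig import env
def snap(name,fn):
    o=env.observe(); im,d=env.get_image(name); cv2.imwrite('pics/'+fn+'.png',im[:,:,::-1]); np.savez('pics/'+fn+'.npz',im=im,d=d)
    return o,im,d
def cloud(name,d,o=None):
    m=env.camera_model(name); K=np.array(m['camera_matrix']);D=np.array(m['dist_coeffs'])
    v,u=np.mgrid[0:480,0:640]; p=np.stack([u,v],-1).reshape(-1,1,2).astype(float)
    n=cv2.undistortPoints(p,K,D).reshape(480,640,2)
    C=np.dstack([n,np.ones((480,640))])*d[...,None]
    R=np.array(m['R']);t=np.array(m['t']); 
    return (C-t)@R
E
python3 - <<'E'
from h import *
for n in ['scene','top']:
    o,im,d=snap(n,n+'0'); m=env.camera_model(n); print(n,-np.array(m['R']).T@np.array(m['t']))
print(o)
E
```

```text
pics
scene [ 0.30863532 -0.22346976  1.28735732]
top [0.43899772 0.0363195  1.25471187]
{'time_s': 0.05, 'q': array([-8.20069530e+01,  2.18424701e+01,  7.43833391e+01,  7.74059350e-05,
        8.38583589e+01, -1.23354531e+01]), 'qvel': array([ 0.05911943, -0.0175002 , -0.04671567, -0.0034802 ,  0.14528935,
        0.0411616 ]), 'joint_efforts': array([ 4.27936189e-03, -4.49692690e+01, -2.31964105e+01, -1.83078992e-04,
        3.51155533e-03,  1.13948028e-05]), 'position': array([ 0.19103219, -0.5154581 ,  0.23070624]), 'tool_rot': array([[-9.37716328e-01, -2.02940048e-04,  3.47401852e-01],
       [-3.47401768e-01,  1.45492592e-03, -9.37715252e-01],
       [-3.15143982e-04, -9.99998921e-01, -1.43480953e-03]]), 'ft_force': array([0.63335417, 0.77723414, 0.2511898 ]), 'wrist_torque': array([ 0.00324926,  0.06470715, -0.04506878]), 'grip_width': 0.08558455397151786}
```

View pics/scene0.png

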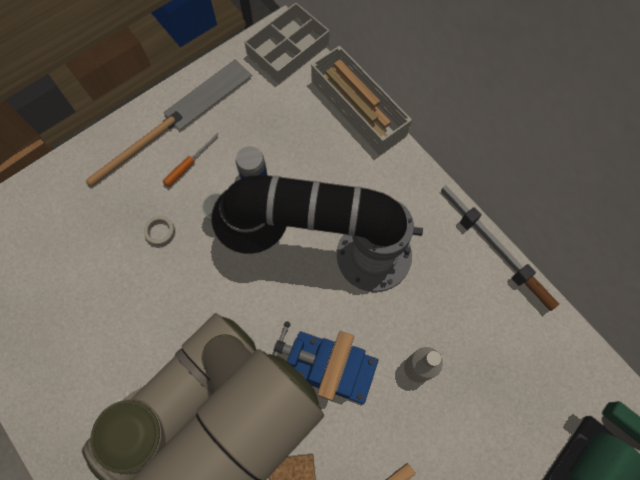

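View pics/top0.png

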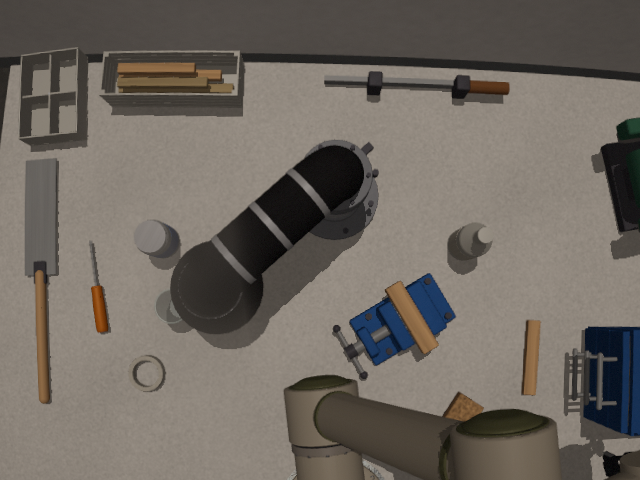

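The scene view shows the boom with its hood at about (250,215), the column at (375,255), the vise and work at (335,365), and the glue at (425,362). In the top view, the hood is at (217,285), the column at (345,190), the work at (412,317), the glue at (475,238), the tin at (155,238) and the jar at (175,305). Next I'll measure these positions.

```bash
cat > m.py <<'E'
from h import *
def load(fn): z=np.load('pics/'+fn+'.npz'); return z['im'],z['d']
def duct(name,fn):
    im,d=load(fn); P=cloud(name,d); return im,d,P
E
python3 - <<'E'
from m import *
for n in ['top','scene']:
    im,d,P=duct(n,n+'0'); hsv=cv2.cvtColor(im,cv2.COLOR_RGB2HSV)
    z=P[...,2]
    w=(abs(z-.095)<.012)&(hsv[...,0]<25)&(hsv[...,1]>80)&(d>0)
    nn,lab,st,ce=cv2.connectedComponentsWithStats(w.astype(np.uint8))
    i=1+np.argmax(st[1:,4]); q=P[lab==i]; r=cv2.minAreaRect((q[:,:2]*1000).astype(np.float32)); print(n,'work',st[i,4],ce[i],q.mean(0),r)
    # duct+hood: dark points z .2-.33
    b=(z>.24)&(z<.34)&(hsv[...,2]<75)&(d>0)&(P[...,0]>.35)
    nn,lab,st,ce=cv2.connectedComponentsWithStats(b.astype(np.uint8)); i=1+np.argmax(st[1:,4]); q=P[lab==i]
    print('boom z max',np.percentile(q[:,2],[1,50,99]),'n',len(q))
    t=q[q[:,2]>.31]; c=t[:,:2].mean(0); u,s,v=np.linalg.svd(t[:,:2]-c,full_matrices=False); pr=(t[:,:2]-c)@v[0]
    print('axis',c,v[0],pr.min(),pr.max(), 'ends',c+v[0]*pr.min(),c+v[0]*pr.max())
    # flange: points z ~ small but above bench near column
    for nm,lo,hi,bx in [('glue',.1,.2,(.4,.75,-.25,-.02)),('tin',.095,.125,(.35,.75,.25,.6)),('jar',.06,.1,(.3,.6,.25,.6))]:
        k=(z>lo)&(z<hi)&(P[...,0]>bx[0])&(P[...,0]<bx[1])&(P[...,1]>bx[2])&(P[...,1]<bx[3])&(d>0)&(hsv[...,2]>60)
        q=P[k]; 
        if len(q): print(nm,len(q),q.mean(0),q.min(0),q.max(0))
E
```

```text
top work 1382 [411.64182344 317.18596237] [ 0.41673904 -0.1373317   0.0946786 ] ((417.32611083984375, -138.20623779296875), (149.61093139648438, 36.87479782104492), 31.903438568115234)
boom z max [0.25171143 0.30778329 0.32196714] n 11116
axis [0.56659059 0.13001037] [-0.69117619  0.72268629] -0.14491721144303957 0.14520541970403533 ends [0.66675391 0.02528068] [0.46622806 0.23494833]
glue 517 [ 0.57318032 -0.23123773  0.13741517] [ 0.40192477 -0.24978764  0.10001376] [ 0.71274634 -0.03369824  0.19994723]
tin 959 [0.56009664 0.38318962 0.10872027] [0.40407803 0.35113146 0.09507738] [0.59614704 0.4193283  0.11774856]
jar 530 [0.47862832 0.3616387  0.08274536] [0.39088963 0.31827456 0.06005694] [0.59614704 0.4165023  0.0999296 ]
scene work 1099 [335.2866242  365.45040946] [ 0.41552449 -0.14120884  0.09501083] ((416.713134765625, -139.96432495117188), (149.30398559570312, 35.97640609741211), 32.13988494873047)
boom z max [0.24578247 0.30555129 0.32224462] n 7569
axis [0.56640097 0.1261266 ] [ 0.69093895 -0.72291311] -0.1490774916353843 0.14239899950438287 ends [0.46339752 0.23389668] [0.66478998 0.0231845 ]
glue 292 [ 0.56555766 -0.2293373   0.13425384] [ 0.41089455 -0.249987    0.10003871] [ 0.69803717 -0.03934273  0.19944149]
tin 570 [0.56089549 0.38286907 0.1088606 ] [0.52533561 0.34952452 0.0951818 ] [0.59664983 0.41857096 0.11593646]
jar 256 [0.44674069 0.36345439 0.08243333] [0.38956897 0.31998004 0.06030782] [0.59664983 0.40609221 0.09995756]
```

Both views agree:
- **Swivel:** about (0.671, 0.0195).
- **Boom azimuth:** 133.7°.
- **Work azimuth:** 212°, so the swing is about 78° counter-clockwise.

I'll give a slow push from behind the duct and let the boom coast. Then I'll catch it on the front side with a receding finger. First I go over to the back side, high up.

```bash
python3 -m pendant '[[[0.52,0.88,0.7],0.2,0],[[0.52,0.88,0.7],0.2,0],[[0.52,0.88,0.7],0.2,0],[[0.52,0.88,0.7],0.2,0],[[0.52,0.88,0.7],0.2,0],[[0.52,0.88,0.7],0.2,0],[[0.52,0.88,0.7],0.2,0],[[0.52,0.88,0.7],0.2,0],[[0.52,0.88,0],0.2,0],[[0.52,0.88,0],0.2,0],[[0.52,0.88,0],0.2,0],[[0.52,0.88,0],0.2,0]]'
```

```text
time_s: 1.1
position: [0.3787, -0.1974, 0.3992]
tool_rot: [[-0.845, -0.0, 0.535], [-0.535, 0.0, -0.845], [0.0, -1.0, -0.0]]
ft_force: [-0.2, -0.2, -0.0]
grip_width: 0.0
```

```bash
python3 -m pendant '[[[0.52,0.88,0],0,0],[[0.52,0.88,0],0,0],[[0.52,0.88,0],0,0],[[0.52,0.88,0],0,0],[[0.52,0.88,0],0,0],[[0.52,0.88,0],0,0],[[0.52,0.88,0],0,0],[[0.52,0.88,0],0,0],[[0.52,0.88,0],0,0],[[0.52,0.88,0],0,0],[[0.52,0.88,0],0,0],[[0.52,0.88,0],0,0]]'
```

```text
time_s: 2.1
position: [0.5659, 0.1194, 0.3989]
tool_rot: [[-0.845, -0.001, 0.535], [-0.535, -0.0, -0.845], [0.001, -1.0, -0.0]]
ft_force: [0.4, -1.3, 0.2]
grip_width: 0.0001
```

```bash
python3 -m pendant '[[[0.52,0.9,0],0,0],[[0.52,0.9,0],0,0],[[0.52,0.9,0],0,0],[[0.52,0.9,0],0,0],[[0,0,-0.92],0,0],[[0,0,-0.92],0,0],[[0,0,-0.92],0,0],[[0,0,-0.92],0,0],[[0,0,-0.92],0,0],[[0,0,0],0,0]]'
python3 - <<'E'
from h import *
for n in ['scene','top']: snap(n,n+'1')
a=cv2.imread('pics/scene1.png');b=cv2.imread('pics/top1.png')
cv2.imwrite('pics/both1.png',cv2.resize(np.hstack([a,b]),(800,300)))
E
```

```text
time_s: 2.93
position: [0.626, 0.2255, 0.255]
tool_rot: [[-0.845, -0.011, 0.535], [-0.535, -0.002, -0.845], [0.011, -1.0, -0.004]]
ft_force: [-0.5, -0.2, -1.2]
grip_width: -0.0007
```

View pics/both1.png

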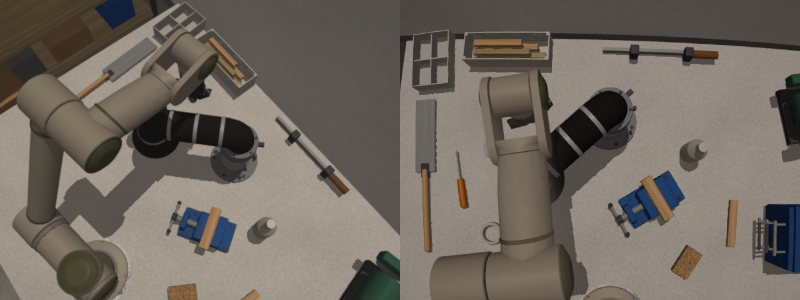

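```bash
cat > b.py <<'E'
from h import *
S=np.array([.671,.0195]); W=212.0
def est(P,im,d):
    v=im.max(-1); x=P[...,0]-S[0]; y=P[...,1]-S[1]; z=P[...,2]; r=np.hypot(x,y)
    k=(d>0)&(z>.308)&(z<.326)&(v<80)&(r>.07)&(r<.24)
    if k.sum()<60: return None
    q=np.stack([x[k],y[k]],1)
    dr=np.median(q/np.linalg.norm(q,axis=1)[:,None],0); dr/=np.linalg.norm(dr)
    for _ in range(6):
        nrm=np.array([-dr[1],dr[0]]); e=q@nrm; s=q@dr; g=abs(e)<.034
        a=(e[g]*s[g]).sum()/(s[g]**2).sum(); dr=dr+a*nrm; dr/=np.linalg.norm(dr)
    return np.degrees(np.arctan2(dr[1],dr[0]))%360, int(g.sum()), round(s[g].min(),3), round(s[g].max(),3), round(e[g].min(),3), round(e[g].max(),3)
def look(tag='x',names=('top','scene')):
    for n in names:
        o,im,d=snap(n,f"{n}_{tag}"); P=cloud(n,d); 
        e=est(P,im,d); print(n,round(o['time_s'],3),e,'' if e is None else 'to go rad %.4f'%np.radians(W-e[0]))
E
python3 - <<'E'
from b import *
for f in ['0','1']:
  for n in ['top','scene']:
    z=np.load(f'pics/{n}{f}.npz'); print(n,f,est(cloud(n,z['d']),z['im'],z['d']))
E
python3 -m pendant '[[[-0.145,-0.138,0.05],0,0],[[-0.145,-0.138,0.05],0,0],[[-0.145,-0.138,0.05],0,0],[[-0.145,-0.138,0],0,0],[[-0.145,-0.138,0],0,0],[[-0.145,-0.138,0],0,0],[[-0.058,-0.055,0],0,0],[[-0.058,-0.055,0],0,0],[[-0.058,-0.055,0],0,0]]'
```

```text
top 0 (np.float64(133.63205294886606), 3472, np.float64(0.073), np.float64(0.23), np.float64(-0.034), np.float64(0.034))
scene 0 (np.float64(135.12893387755793), 2087, np.float64(0.072), np.float64(0.229), np.float64(-0.034), np.float64(0.033))
top 1 (np.float64(135.79667196447667), 2974, np.float64(0.073), np.float64(0.24), np.float64(-0.034), np.float64(0.03))
scene 1 (np.float64(135.53844982364166), 2149, np.float64(0.072), np.float64(0.24), np.float64(-0.034), np.float64(0.033))
time_s: 3.78
position: [0.5964, 0.1959, 0.2658]
tool_rot: [[-0.845, -0.0, 0.535], [-0.535, 0.0, -0.845], [-0.0, -1.0, -0.0]]
ft_force: [0.3, 0.4, 0.5]
grip_width: 0.0002
```

```bash
python3 -m pendant '[[[-0.058,-0.055,-0.05],0,0],[[-0.058,-0.055,-0.05],0,0],[[-0.058,-0.055,0],0,0],[[-0.058,-0.055,0],0,0],[[-0.058,-0.055,0],0,0],[[-0.058,-0.055,0],0,0]]'
python3 - <<'E'
from b import *
look('2')
E
```

```text
time_s: 4.28
position: [0.5859, 0.1864, 0.2627]
tool_rot: [[-0.845, -0.0, 0.535], [-0.535, 0.001, -0.845], [-0.0, -1.0, -0.001]]
ft_force: [-0.6, 2.4, -0.9]
grip_width: 0.0002
top 4.283 (np.float64(135.7597616551377), 2577, np.float64(0.072), np.float64(0.238), np.float64(-0.034), np.float64(0.034)) to go rad 1.3306
scene 4.333 (np.float64(138.4409219750122), 2164, np.float64(0.072), np.float64(0.239), np.float64(-0.034), np.float64(0.032)) to go rad 1.2838
```

```bash
python3 -m pendant '[[[-0.062,-0.051,0],0,0],[[-0.062,-0.051,0],0,0],[[-0.062,-0.051,0],0,0],[[-0.062,-0.051,0],0,0],[[-0.062,-0.051,0],0,0],[[-0.064,-0.048,0],0,0],[[-0.064,-0.048,0],0,0]]'
python3 - <<'E'
from b import *
look('3')
E
python3 -m pendant '[[[0,0,0],0,0],[[0,0,0],0,0],[[0,0,0.3],0,0]]'
python3 - <<'E'
from b import *
look('4')
E
```

```text
time_s: 4.97
position: [0.5728, 0.1754, 0.2628]
tool_rot: [[-0.845, 0.0, 0.535], [-0.535, -0.0, -0.845], [0.0, -1.0, 0.0]]
ft_force: [0.2, -0.2, 0.8]
grip_width: 0.0001
top 4.967 (np.float64(144.87717374352965), 2558, np.float64(0.072), np.float64(0.23), np.float64(-0.034), np.float64(0.034)) to go rad 1.1715
scene 5.017 (np.float64(145.5807498930996), 2259, np.float64(0.072), np.float64(0.24), np.float64(-0.034), np.float64(0.033)) to go rad 1.1592
time_s: 5.32
position: [0.5725, 0.1757, 0.2705]
tool_rot: [[-0.845, -0.003, 0.535], [-0.535, -0.0, -0.845], [0.003, -1.0, -0.002]]
ft_force: [-0.3, 0.4, -0.3]
grip_width: 0.0
top 5.317 (np.float64(150.84607714695164), 2761, np.float64(0.072), np.float64(0.239), np.float64(-0.034), np.float64(0.03)) to go rad 1.0673
scene 5.367 (np.float64(150.39581373748706), 2244, np.float64(0.072), np.float64(0.239), np.float64(-0.034), np.float64(0.033)) to go rad 1.0752
```

```bash
python3 -m pendant '[[[0,0,0.95],0,0],[[0,0,0.95],0,0],[[0,0,0.95],0,0],[[0,-0.7,0.7],0,0],[[0,-0.7,0.7],0,0],[[0,-0.93,0],0,0],[[0,-0.93,0],0,0],[[0,-0.93,0],0,0],[[0,-0.93,0],0,0],[[0,-0.93,0],0,0],[[0,-0.93,0],0,0],[[0,-0.93,0],0,0]]'
python3 - <<'E'
from b import *
look('5')
E
python3 -m pendant '[[[0,-0.93,0],0,0],[[0,-0.93,0],0,0],[[0,-0.6,-0.7],0,0],[[0,0,-0.95],0,0],[[0,0,-0.95],0,0],[[0,0,-0.95],0,0],[[0,0,-0.95],0,0],[[0,0,0],0,0]]'
python3 - <<'E'
from b import *
look('6')
E
```

```text
time_s: 6.42
position: [0.5728, -0.063, 0.3997]
tool_rot: [[-0.845, 0.001, 0.535], [-0.535, -0.0, -0.845], [-0.0, -1.0, 0.001]]
ft_force: [-0.2, 0.1, -0.8]
grip_width: -0.0001
top 6.417 (np.float64(161.187838199786), 3518, np.float64(0.072), np.float64(0.229), np.float64(-0.034), np.float64(0.034)) to go rad 0.8868
scene 6.467 (np.float64(157.25093625976265), 132, np.float64(0.072), np.float64(0.085), np.float64(-0.027), np.float64(0.027)) to go rad 0.9556
time_s: 7.18
position: [0.5714, -0.134, 0.2593]
tool_rot: [[-0.845, -0.009, 0.535], [-0.535, 0.004, -0.845], [0.005, -1.0, -0.008]]
ft_force: [-0.5, -0.0, -1.7]
grip_width: 0.0001
top 7.183 (np.float64(169.37581121181452), 3552, np.float64(0.072), np.float64(0.229), np.float64(-0.034), np.float64(0.034)) to go rad 0.7439
scene 7.233 (np.float64(166.5451957615103), 1394, np.float64(0.063), np.float64(0.23), np.float64(-0.031), np.float64(0.03)) to go rad 0.7933
```

```bash
python3 -m pendant '[[[0,0,0],0,0],[[0,0,0],0,0],[[0,0,0],0,0],[[0,0,0],0,0],[[0,0,0],0,0],[[0,0,0],0,0],[[0,0,0],0,0],[[0,0,0],0,0],[[0,0,0],0,0],[[0,0,0],0,0]]'
python3 - <<'E'
from b import *
look('7')
a=cv2.imread('pics/scene_7.png');b=cv2.imread('pics/top_7.png')
cv2.imwrite('pics/both7.png',cv2.resize(np.hstack([a,b]),(800,300)))
E
```

```text
time_s: 8.12
position: [0.573, -0.1355, 0.2643]
tool_rot: [[-0.845, -0.0, 0.535], [-0.535, 0.0, -0.845], [0.0, -1.0, -0.0]]
ft_force: [0.3, 1.3, 0.0]
grip_width: -0.0
top 8.117 (np.float64(178.6796665745679), 3553, np.float64(0.071), np.float64(0.24), np.float64(-0.034), np.float64(0.034)) to go rad 0.5815
scene 8.167 (np.float64(171.32615254155652), 602, np.float64(0.07), np.float64(0.195), np.float64(-0.023), np.float64(0.02)) to go rad 0.7099
```

View pics/both7.png

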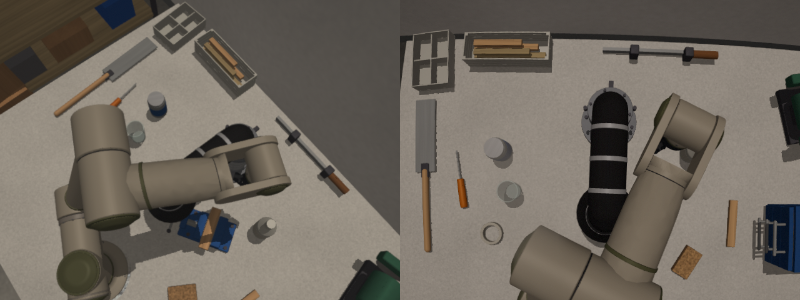

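```bash
python3 -m pendant '[[[-0.22,0.174,0],0,0],[[-0.22,0.174,0],0,0],[[-0.22,0.174,0],0,0],[[-0.22,0.174,0],0,0],[[0,0,0],0,0],[[0,0,0],0,0],[[0,0,0],0,0],[[0,0,0],0,0],[[0,0,0],0,0],[[0,0,0],0,0],[[0,0,0],0,0],[[0,0,0],0,0]]'
python3 - <<'E'
from b import *
look('8',('top',))
E
```

```text
time_s: 9.22
position: [0.5466, -0.1146, 0.2643]
tool_rot: [[-0.845, -0.0, 0.535], [-0.535, 0.0, -0.845], [0.0, -1.0, -0.0]]
ft_force: [-0.9, -0.6, 1.1]
grip_width: -0.0002
top 9.217 (np.float64(187.20705221964852), 3180, np.float64(0.07), np.float64(0.24), np.float64(-0.033), np.float64(0.034)) to go rad 0.4327
```

```bash
python3 -m pendant '[[[0,0,0],0,0],[[0,0,0],0,0],[[0,0,0],0,0],[[0,0,0],0,0],[[0,0,0],0,0],[[0,0,0],0,0]]'
python3 - <<'E'
from b import *
look('9',('top',))
E
```

```text
time_s: 9.77
position: [0.5466, -0.1145, 0.2643]
tool_rot: [[-0.845, 0.0, 0.535], [-0.535, 0.0, -0.845], [-0.0, -1.0, 0.0]]
ft_force: [0.5, 0.4, 0.5]
grip_width: -0.0001
top 9.767 (np.float64(190.75466231242257), 2762, np.float64(0.07), np.float64(0.24), np.float64(-0.031), np.float64(0.034)) to go rad 0.3708
```

View pics/top_9.png

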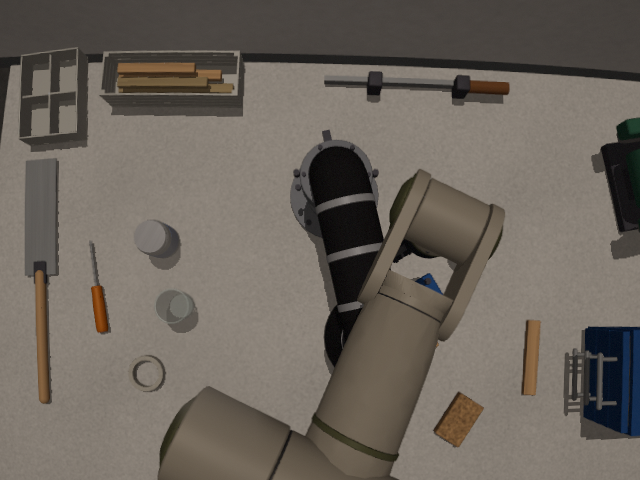

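```bash
cat >> b.py <<'E'
from scipy.optimize import least_squares
def est2(P,im,d,a0):
    v=im.max(-1); x=P[...,0]-S[0]; y=P[...,1]-S[1]; z=P[...,2]
    u=np.array([np.cos(a0),np.sin(a0)]); s=x*u[0]+y*u[1]; e=-x*u[1]+y*u[0]
    k=(d>0)&(z>.285)&(z<.328)&(s>.07)&(s<.235)&(abs(e)<.07)&(v<90)
    X,Y,Z=x[k],y[k],z[k]
    f=lambda p:np.hypot(-X*np.sin(p[0])+Y*np.cos(p[0]),Z-.27)-.05-p[1]
    r=least_squares(f,[a0,0],loss='soft_l1',f_scale=.003)
    return np.degrees(r.x[0])%360, round(r.x[1]*1e3,2), int(k.sum())
def look2(tag,names=('top',)):
    for n in names:
        o,im,d=snap(n,f"{n}_{tag}"); P=cloud(n,d); e=est(P,im,d)
        a=est2(P,im,d,np.radians(e[0])); a=est2(P,im,d,np.radians(a[0])); print(n,round(o['time_s'],3),a,'to go %.4f'%np.radians(W-a[0]))
E
python3 - <<'E'
from b import *
for n in ['top','scene']:
 for f in ['0','_3','_4','_5','_6','_7','_8','_9']:
  try:
    z=np.load(f'pics/{n}{f}.npz'); P=cloud(n,z['d']); e=est(P,z['im'],z['d']); a=est2(P,z['im'],z['d'],np.radians(e[0])); print(n,f,e[0],est2(P,z['im'],z['d'],np.radians(a[0])))
  except Exception as ex: print(n,f,ex)
E
```

```text
top 0 133.63205294886606 (np.float64(132.99050155789993), np.float64(0.09), 5143)
top _3 144.87717374352965 (np.float64(143.48691681986867), np.float64(0.13), 4042)
top _4 150.84607714695164 (np.float64(147.8608379084932), np.float64(0.16), 4313)
top _5 161.187838199786 (np.float64(160.9081849506586), np.float64(0.0), 5137)
top _6 169.37581121181452 (np.float64(169.27978816219675), np.float64(0.01), 5197)
top _7 178.6796665745679 (np.float64(178.74128391563443), np.float64(0.02), 5240)
top _8 187.20705221964852 (np.float64(188.83458740536616), np.float64(0.03), 4581)
top _9 190.75466231242257 (np.float64(193.5584619925377), np.float64(0.01), 4165)
scene 0 135.12893387755793 (np.float64(133.29017057249098), np.float64(0.04), 3186)
scene _3 145.5807498930996 (np.float64(144.15143931539077), np.float64(0.42), 3476)
scene _4 150.39581373748706 (np.float64(148.82412724347796), np.float64(0.1), 3387)
scene _5 157.25093625976265 (np.float64(161.57124719968903), np.float64(0.5), 160)
scene _6 166.5451957615103 (np.float64(170.23438502653937), np.float64(0.12), 1633)
scene _7 171.32615254155652 (np.float64(179.73541823077818), np.float64(0.36), 835)
scene _8 [Errno 2] No such file or directory: 'pics/scene_8.npz'
scene _9 [Errno 2] No such file or directory: 'pics/scene_9.npz'
```

```bash
python3 -m pendant '[[[0,0,0],0,0],[[0,0,0],0,0],[[0,0,0],0,0],[[0,0,0],0,0],[[0,0,0],0,0],[[0,0,0],0,0],[[0,0,0],0,0],[[0,0,0],0,0]]'
python3 - <<'E'
from b import *
look2('10')
E
```

```text
time_s: 10.48
position: [0.5466, -0.1146, 0.2643]
tool_rot: [[-0.845, -0.0, 0.535], [-0.535, 0.0, -0.845], [-0.0, -1.0, -0.0]]
ft_force: [0.5, 0.5, -0.7]
grip_width: 0.0001
top 10.483 (np.float64(199.34677157937332), np.float64(0.15), 3729) to go 0.2208
```

```bash
python3 -m pendant '[[[0,0,0],0,0],[[0,0,0],0,0],[[0.013,-0.022,0],0,0],[[0.013,-0.022,0],0,0],[[0.013,-0.022,0],0,0],[[0.013,-0.022,0],0,0],[[0.013,-0.022,0],0,0],[[0.013,-0.022,0],0,0],[[0.013,-0.022,0],0,0],[[0.013,-0.022,0],0,0]]'
python3 - <<'E'
from b import *
look2('11')
E
```

```text
time_s: 11.37
position: [0.5497, -0.1199, 0.2643]
tool_rot: [[-0.845, -0.0, 0.535], [-0.535, 0.0, -0.845], [0.0, -1.0, -0.0]]
ft_force: [0.1, 0.0, 0.0]
grip_width: -0.0002
top 11.367 (np.float64(205.87728934681397), np.float64(0.18), 3450) to go 0.1069
```

```bash
python3 -m pendant '[[[0.013,-0.022,0],0,0],[[0.013,-0.022,0],0,0],[[0.013,-0.022,0],0,0],[[0.013,-0.022,0],0,0],[[0.013,-0.022,0],0,0],[[0.013,-0.022,0],0,0]]'; python3 -m pendant '[[[0.013,-0.022,0],0,0],[[0.013,-0.022,0],0,0],[[0.013,-0.022,0],0,0]]'
python3 - <<'E'
from b import *
look2('12')
E
```

```text
time_s: 11.92
position: [0.5521, -0.1239, 0.2643]
tool_rot: [[-0.845, -0.0, 0.535], [-0.535, 0.0, -0.845], [-0.0, -1.0, -0.0]]
ft_force: [-0.0, 0.6, -0.8]
grip_width: 0.0004
time_s: 12.17
position: [0.5532, -0.1259, 0.2643]
tool_rot: [[-0.845, -0.0, 0.535], [-0.535, -0.0, -0.845], [0.0, -1.0, 0.0]]
ft_force: [0.6, -0.5, -0.1]
grip_width: -0.0001
top 12.167 (np.float64(211.3541179427818), np.float64(0.21), 3408) to go 0.0113
```

```bash
python3 -m pendant '[[[0.011,-0.018,0],0,0],[[0.011,-0.018,0],0,0],[[0.011,-0.018,0],0,0],[[0.011,-0.018,0],0,0]]'; python3 -m pendant '[[[0.011,-0.018,0],0,0],[[0.011,-0.018,0],0,0]]';  python3 -m pendant '[[[0.011,-0.018,0],0,0],[[0.011,-0.018,0],0,0]]';python3 - <<'E'
from b import *
look2('13')
E
```

```text
time_s: 12.55
position: [0.5546, -0.128, 0.2644]
tool_rot: [[-0.845, 0.0, 0.535], [-0.535, -0.0, -0.845], [-0.0, -1.0, 0.0]]
ft_force: [0.6, -0.2, 0.5]
grip_width: 0.0003
time_s: 12.72
position: [0.5551, -0.1291, 0.2643]
tool_rot: [[-0.845, -0.0, 0.535], [-0.535, 0.0, -0.845], [0.0, -1.0, -0.0]]
ft_force: [0.1, -0.3, -0.9]
grip_width: 0.0001
time_s: 12.88
position: [0.5558, -0.1301, 0.2643]
tool_rot: [[-0.845, -0.0, 0.535], [-0.535, 0.0, -0.845], [0.0, -1.0, -0.0]]
ft_force: [-0.2, 0.5, 0.0]
grip_width: 0.0001
top 12.883 (np.float64(212.39466473585398), np.float64(0.26), 3410) to go -0.0069
```

```bash
python3 -m pendant '[[[0.12,-0.2,0],0,0],[[0.2,-0.34,0],0,0],[[0.2,-0.34,0],0,0],[[0,0,0],0,0]]';python3 - <<'E'
from b import *
look2('14')
E
```

```text
time_s: 13.27
position: [0.5724, -0.1588, 0.2638]
tool_rot: [[-0.846, -0.0, 0.533], [-0.533, -0.0, -0.846], [0.0, -1.0, 0.0]]
ft_force: [-1.2, 0.6, 0.7]
grip_width: 0.0003
top 13.267 (np.float64(212.1704195937187), np.float64(0.09), 3811) to go -0.0030
```

```bash
python3 -m pendant '[[[0,0,0.9],0,0],[[0,0,0.9],0,0],[[0,0,0.9],0,0],[[0,-0.3,0.9],0,0],[[0,-0.6,0.7],0,0],[[-0.2,-0.8,0],0,0],[[-0.2,-0.9,0],0,0],[[-0.3,-0.9,0],0,0],[[-0.5,-0.8,0],0,0],[[-0.5,-0.8,0],0,0],[[-0.6,-0.8,0],0,0],[[-0.6,-0.8,0],0,0]]';python3 - <<'E'
from b import *
look2('15',('top','scene'))
E
```

```text
time_s: 14.32
position: [0.4836, -0.3583, 0.3932]
tool_rot: [[-0.845, -0.0, 0.535], [-0.535, 0.0, -0.845], [-0.0, -1.0, -0.0]]
ft_force: [1.1, -0.4, 0.5]
grip_width: -0.0
top 14.317 (np.float64(211.87857679662164), np.float64(0.13), 5206) to go 0.0021
scene 14.367 (np.float64(212.16359132964908), np.float64(0.15), 3685) to go -0.0029
```

```bash
python3 -m pendant '[[[-0.7,-0.7,0],0,0],[[-0.7,-0.7,0],0,0],[[-0.7,-0.5,0],0,0],[[-0.7,-0.3,0],0,0],[[-0.7,0,0],0,0],[[-0.3,0,0],0,0],[[0,0,0],0,0],[[0,0,0],0,0],[[0,0,0],0,0],[[0,0,0],0,0],[[0,0,0],0,0],[[0,0,0],0,0]]';python3 - <<'E'
from b import *
look2('16',('top','scene'))
a=cv2.imread('pics/scene_16.png');b=cv2.imread('pics/top_16.png')
cv2.imwrite('pics/both16.png',cv2.resize(np.hstack([a,b]),(800,300)))
E
```

```text
time_s: 15.42
position: [0.371, -0.4233, 0.3931]
tool_rot: [[-0.845, -0.0, 0.535], [-0.535, 0.0, -0.845], [-0.0, -1.0, -0.0]]
ft_force: [0.6, 0.1, -0.0]
grip_width: 0.0
top 15.417 (np.float64(211.85872365272832), np.float64(0.15), 5213) to go 0.0025
scene 15.467 (np.float64(212.12486865608182), np.float64(0.14), 3681) to go -0.0022
```

View pics/both16.png

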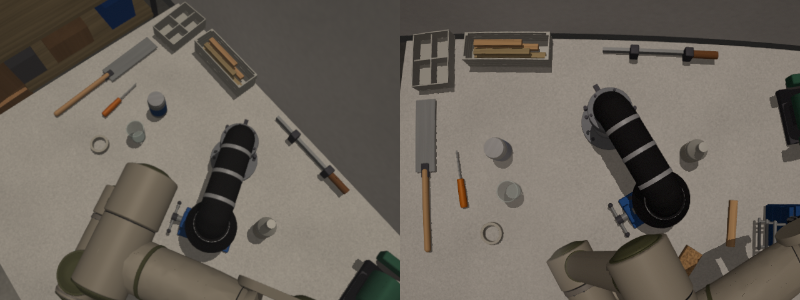

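```bash
python3 -m pendant '[[[0,0,0],0,0],[[0,0,0],0,0],[[0,0,0],0,0],[[0,0,0],0,0],[[0,0,0],0,0],[[0,0,0],0,0],[[0,0,0],0,0],[[0,0,0],0,0],[[0,0,0],0,0],[[0,0,0],0,0],[[0,0,0],0,0],[[0,0,0],0,0]]';python3 - <<'E'
from b import *
look2('17',('top','scene'))
E
```

```text
time_s: 16.52
position: [0.3704, -0.4235, 0.3934]
tool_rot: [[-0.845, 0.0, 0.535], [-0.535, -0.0, -0.845], [-0.0, -1.0, 0.0]]
ft_force: [0.1, -1.0, -1.0]
grip_width: 0.0002
top 16.517 (np.float64(211.8442140266129), np.float64(0.18), 5213) to go 0.0027
scene 16.567 (np.float64(212.13200748716815), np.float64(0.13), 3680) to go -0.0023
```

```bash
python3 -m pendant '[[[0,0,0],0,0],[[0,0,0],0,0],[[0,0,0],0,0],[[0,0,0],0,0],[[0,0,0],0,0],[[0,0,0],0,0],[[0,0,0],0,0],[[0,0,0],0,0],[[0,0,0],0,0],[[0,0,0],0,0],[[0,0,0],0,0],[[0,0,0],0,0]]' >/dev/null; python3 -m pendant '[[[0,0,0],0,0],[[0,0,0],0,0],[[0,0,0],0,0],[[0,0,0],0,0],[[0,0,0],0,0],[[0,0,0],0,0],[[0,0,0],0,0],[[0,0,0],0,0],[[0,0,0],0,0],[[0,0,0],0,0],[[0,0,0],0,0],[[0,0,0],0,0]]';python3 - <<'E'
from b import *
look2('18',('top','scene'))
for n,wk in (('top',(.4173,-.1382)),('scene',(.4167,-.1400))):
    z=np.load(f'pics/{n}_18.npz'); P=cloud(n,z['d']); im=z['im']; v=im.max(-1)
    x,y,zz=P[...,0]-S[0],P[...,1]-S[1],P[...,2]; a0=np.radians(212); s=x*np.cos(a0)+y*np.sin(a0); e=-x*np.sin(a0)+y*np.cos(a0)
    k=(zz>.285)&(zz<.328)&(s>.07)&(s<.235)&(abs(e)<.07)&(v<90); X,Y,Z=x[k],y[k],zz[k]
    r=least_squares(lambda p:np.hypot(-X*np.sin(p[0])+Y*np.cos(p[0])-p[1],Z-.27)-.05,[a0,0],loss='soft_l1',f_scale=.003).x
    w=np.array(wk)-S; print(n,np.degrees(r[0]),'axis offset mm',r[1]*1e3,'work off axis mm',1e3*(-w[0]*np.sin(r[0])+w[1]*np.cos(r[0])-r[1]))
    # mouth rim: dark points z .14-.2
    h=(zz>.145)&(zz<.2)&(v<90)&(np.hypot(P[...,0]-wk[0],P[...,1]-wk[1])<.12)&(z['d']>0); q=P[h]
    f=least_squares(lambda p:np.hypot(q[:,0]-p[0],q[:,1]-p[1])-(.088-(q[:,2]-.15)*.032/.055),wk,loss='soft_l1',f_scale=.003).x
    print('cone centre',f,'minus work mm',(f-wk)*1e3,len(q))
    for nm,lo,hi,bx in [('glue',.15,.2,(.5,.7,-.3,-.1)),('tin',.095,.125,(.45,.75,.25,.6)),('jar',.06,.1,(.3,.53,.25,.6))]:
        g=(zz>lo)&(zz<hi)&(P[...,0]>bx[0])&(P[...,0]<bx[1])&(P[...,1]>bx[2])&(P[...,1]<bx[3])&(z['d']>0)&(v>60)
        z0=np.load(f'pics/{n}0.npz'); P0=cloud(n,z0['d']); g0=(P0[...,2]>lo)&(P0[...,2]<hi)&(P0[...,0]>bx[0])&(P0[...,0]<bx[1])&(P0[...,1]>bx[2])&(P0[...,1]<bx[3])&(z0['d']>0)&(z0['im'].max(-1)>60)
        print(nm,np.median(P[g],0)[:2],np.median(P0[g0],0)[:2])
E
```

```text
time_s: 18.62
position: [0.3704, -0.4235, 0.3933]
tool_rot: [[-0.845, -0.0, 0.535], [-0.535, -0.0, -0.845], [0.0, -1.0, 0.0]]
ft_force: [0.2, 0.2, -0.8]
grip_width: -0.0002
top 18.617 (np.float64(211.8367616737012), np.float64(0.12), 5222) to go 0.0028
scene 18.667 (np.float64(212.14312378453747), np.float64(0.15), 3680) to go -0.0025
top 212.35381862050843 axis offset mm -1.5239261496718675 work off axis mm -1.0240549501220049
cone centre [ 0.41485382 -0.13927718] minus work mm [-2.44617826 -1.07718268] 2318
glue [ 0.57338322 -0.25615828] [ 0.57234836 -0.25610031]
tin [0.56080668 0.38334012] [0.56052262 0.38306232]
jar [0.42771194 0.35701475] [0.42170719 0.36659516]
scene 212.38622892418186 axis offset mm -0.708329636000511 work off axis mm -0.8099724462645163
cone centre [ 0.41538729 -0.14237461] minus work mm [-1.31270532 -2.37461448] 2234
glue [ 0.56992916 -0.25973512] [ 0.57004563 -0.25955392]
tin [0.56117067 0.38315471] [0.56060197 0.38307153]
jar [0.42730741 0.35350973] [0.41949868 0.36794777]
```

```bash
python3 -c "
from rig import env
print(env.close_job())"
```

```text
the job is handed in; nothing more can be done
None
```

The hood is at rest over the workpiece, about 1–3 mm off centre, and the job is handed in at about 18.7 s of the 45 s.

I gave the duct one slow push from behind. The fastest boom speed I measured was about 0.25 rad/s, against the limit of 0.7. While it coasted I moved the shut fingers over to the front side and caught it with the fingers backing away at a bit under half its speed. That left about 0.01 rad/s, and friction stopped it.

**Last checks:**
- **Centring:** a cone fit puts the hood centre within about 3 mm of the work centre in both camera views. The work lies about 1 mm off the duct axis.
- **Stillness:** the angle held within about 0.02° from 15.4 to 18.7 s, with the arm well clear.
- **Bottle and tin:** they moved by 1 mm or less, which is within measurement noise.

**Disagreements:**
- **Angle:** the two cameras differ by about 0.3°, which is within their calibration.
- **Jar:** its measured centre differs by 11–16 mm between the first and last pictures. The hood partly hid the jar at the start. Neither the fingers nor the hood came as low as the top of the jar, so I take this as a measuring artefact rather than movement.
- **Catch:** the wrist force did not show the catch above its noise, so I judged it from the boom's motion.

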